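# Set the tab-locked pressure dial of a heat press

## Robot

A 6-joint arm with a two-finger parallel gripper is mounted at the origin on the work surface. World frame = base frame: x ahead of the robot, y to its left, z up, the work surface at z = 0. Lengths are in mm, angles in rad, forces in N, time in s.
With the tool pointing down it reaches from about 300 to 775 mm from the base axis. Payload 14.6 kg.
Tool frame: the origin (TCP) lies between the finger pads; the fingertips stand 19 mm ahead of it and the grasp point (between the pads) is the TCP; z points along the fingers, y is the line along which they close (so a half turn about z gives the same grasp; the last joint's range is limited). The gripper opens to 94 mm and grips with 3 to 60 N. Pads are 16 mm wide; open, the fingers measure 119 mm over their backs; the gripper's body (75 mm by 177 mm) begins 78 mm behind the grasp point.
Start: joints at [-1.278, 0.3, 1.521, -0, 1.321, -0.067], TCP at [193.64, -514.774, 224.446] pointing down, gripper open.
Joint ranges: [-3.03, 3.03], [-0.79, 2.21], [0.23, 2.52], [-1.04, 4.18], [0, 3.07], [-2.55, 2.55]. Speed limits (rad/s): [2.22, 2.22, 2.57, 3.14, 3.14, 3.14].

## Interface

Orientations are given as [roll, pitch, yaw] about the fixed x, y, z axes, in that order (R = Rz(yaw) Ry(pitch) Rx(roll)).
In Python, from cell import monitor, imaging, job, find_in, trace gives the robot as it stands. The module is installed in compiled form; this text tells all that it offers.
- The arm moves only by the tool arm_command, never from a script. Its argument "steps" is a list of rows, each a list of 5 numbers: the opening, from 0 (shut) to 1 (fully open), then the shift along the tool's x, y, z in mm, then the turn about the tool's z in degrees. In form: [[gripper, dx, dy, dz, turn], ...]. A call has 1 to 20 rows; each row is the pose to reach, as a shift and turn from the pose commanded when the call began, along the tool's axes at that moment; what a row does not reach only later rows make up. A row lasts 1/8 s, in which the tool goes at most 62.5 mm and 10.7 degrees, less where a joint would pass 70% of its speed; a pose out of reach is approached as far as the arm can. A call with a gripper value outside its range is refused whole. The fingers move at their own pace and stop on an object; "force" is the grip in N (left out, the last holds). Time passes only in rows, so rows that repeat a pose let the fingers close. It gives the time, the measured TCP pose, the force, the opening and the grip force at its end, in the units of the state.
- monitor.read_state(): the state, without advancing time (a new reading comes with each control period).
- imaging.camera(name): name is "scene" or "top"; returns a dict with "img" (384x512x3 uint8, red, green, blue), "mtx" (3x3 intrinsics, pixels), "D" ([k1, k2, p1, p2, k3] as OpenCV has them; the pictures are not rectified), "view" (4x4, takes a point from world to camera coordinates). Camera axes: x right, y down, z forward; pixel columns grow to the right and rows downward; lengths in mm; the calibration is good to about 2 mm. A picture is of the moment at which its call begins. There is no depth.
- job.sign_off(): hands the job in; it is judged then, once.
Trained networks look in a picture, given as the dict that the camera call returned (one of the last four; its "shot" number tells which), for a name from the list of things; names that differ only in an ending like _2 or _b are one class to them, and where a whole thing is asked for, a point or a joint stands for the part that bears it (a point fixed in the world has none). Each returns a list of dicts, best first, with "p" (0 to 1); they miss things now and then, are a little off and sometimes report something else, mostly with a low value. They report only what shows in the picture. A call takes as long as a camera call.
- find_in(picture, target): "rect" ([centre column, centre row, width, height] in pixels, round what is visible of it).
- trace(picture, target): "region" (384x512 bool, what is visible of it) and "rect" ([centre column, centre row, width, height] in pixels, round what is visible of it).
The state is a dict: "clock": time; "joints": joint angles; "qd": joint speeds; "effort": joint torques, N m; "eef_pos": TCP position; "eef_rot": TCP orientation; "wrist_force": force on the tool from outside, world axes, zero at the start; "moment": the same for the moment, N m; "finger_gap": finger opening in mm; "finger_force": force on a finger pad.
Only numpy, scipy, OpenCV 4.12 (cv2) and the standard library are available. Lean on these libraries where they do the work, as an engineer would, in place of code of your own. Each camera call takes 0.05 s, during which the arm holds its last target. There are 200 camera calls.

## Task

Set the heat press for the next job: squeeze the two orange release tabs on the black pressure dial, turn it clockwise until its white pointer stands at the red rider on the scale, and leave it clicked into the notch nearest the rider, with both tabs sprung fully out again and your hand off it. Do not shift the rider or disturb the thread cones, tape roll and cutter on the bench.

Things in the scene. Friction and masses are not known exactly. Their poses are not given: they have to be found in the camera images.
- press: Black heat press, 230 x 300 mm platens, fixed to the bench; origin under the platen centre, +x to its rear. Under the dial its frame is at most 200 mm high; foam handle at the front (-x) up to 192 mm; orange control box 200 to 290 mm behind the dial, up to 350 mm high. Turning the dial lowers the upper platen slightly.
- pressure_unit: Round fixed unit on the press that carries the dial. Origin on the dial's vertical axis at the unit's underside, 196 mm above the bench. Above the origin: black scale plate 100 mm wide with white marks every 10 degrees, top at 16 mm; steel index ring 76 mm wide, top at 25 mm, with the locking notches on its inner side, hidden under the dial's skirt.
- dial (a joint): Dial angle, rad, clockwise from above, from the unit's +x axis to the white pointer; 0 (locked) at start, stops -0.1 and 3.0. Turns only while BOTH tabs are in; then 0.06 N m friction, and it stays. Notches hidden, uneven, 18 to 28 degrees apart, not at the scale marks, 1 degree play. Let go between two, the tabs hang 3.5 mm in (47 mm over both), unlocked, until a turn lets them snap out.
- dial_top (a point): Centre of the flat top of the dial: black knob 40 mm wide, up to 68 mm above the unit's origin, on a flat dark skirt 75 mm wide (top at 29 mm), with an orange tab on each of two opposite sides, at right angles to the pointer. No other part within 130 mm of the axis stands higher than 31 mm above the unit's origin.
- dial_pointer (a point): tip of the dial's white pointer, 45 mm from the axis; the frame turns with the dial: x out along the pointer, y towards tab a; pointer 27 to 30 mm above the unit's origin
- tab_a (a joint): How far tab a is pushed in, m: 0 fully out, 0.006 at its stop; a lug at its foot sits in a notch and clears it from 0.0035. On the dial's +y side (90 degrees anticlockwise of the pointer). Flat orange pad 16 mm wide, 29 to 63 mm above the unit's origin; 54 mm over both tabs when out, 42 mm fully in. Spring 4.8 N out, 9.6 N in.
- rider (a joint): Angle of the red rider, rad, measured like joint dial: equal values mean that the pointer stands at the rider. A red clip on the scale plate's rim, 37 to 56 mm from the axis, 6 mm wide with a 12 mm wide outer lip, top 26 mm above the unit's origin, held by friction: do not push it.
- tab_b (a joint): The same for tab b on the dial's -y side, opposite tab a
- tab_a_face (a point): middle of tab a's outer face, 46 mm above the unit's origin
- tab_b_face (a point): middle of tab b's outer face, 46 mm above the unit's origin
- rider_mark (a point): top of the red rider, 45 mm from the dial's axis
- cone_blue: blue thread cone, 60 mm wide, 120 mm tall, standing on the bench; origin under its centre; bystander
- cone_pink: pink thread cone, same size; bystander
- tape_roll: amber tape roll lying flat, 84 mm across, 19 mm high; origin under its centre; bystander
- cutter: blue snap-blade cutter lying on the bench, about 155 mm long, 15 mm high; bystander

How it is judged (in metres and radians):
On the way:
1. both release tabs are squeezed in, clear of their notches (value of joint each of tab_a, tab_b above 0.0035 m), for 0.1 s.
At the end, for the whole second after the job is handed in: The pointer's tip is within 10.5 mm of the rider's mark (13 degrees: the nearest notch, or either one when the rider is about midway), both tabs are out (less than 1.5 mm in), so that the lugs sit in notches, and the dial is at rest (horizontal distance between dial_pointer and rider_mark below 0.0105 m and value of joint each of tab_a, tab_b below 0.0015 m and velocity of joint dial between -0.05 and 0.05 rad/s); the robot touches nothing.
It fails at once if the red rider is pushed along the scale (more than 5 mm) (distance of rider_mark from where it was at the start of the episode above 0.005 m).
It fails at once if a thread cone, the tape roll or the cutter is moved by more than 20 mm (distance of any of cone_blue, cone_pink, tape_roll, cutter from where it was at the start of the episode above 0.02 m).
It also fails if it takes over 61 s, if anything falls off the work surface, if the arm or the gripper's body presses on something with over 40 N, if the wrist force passes 120 N, or if a joint passes its speed limit or range.

## Working session

There is one attempt and no reset: what is moved stays moved. The work goes in short steps, Python scripts to look and compute and a tool call to move; the robot and the scene stay as the last step left them, time stands still between calls to the robot, and variables do not carry over. Pictures are saved under pics/ and viewed, at most 10 in all, crops included, and the job is handed in when it is done.

Besides the shell and the picture viewer there is one more tool, called after "Call:" as name([rows], argument=value, ...), one row to a line, values as JSON. arm_command: Moves the arm, as the interface text tells. Its arguments: {"type":"object","properties":{"steps":{"type":"array","items":{"type":"array","items":{"type":"number"}}},"force":{"type":"number"}},"required":["steps"]}

```bash
mkdir -p pics; cat > h.py <<'E'
import numpy as np, cv2
from cell import monitor, imaging, job, find_in, trace
def ray(c,uv):
    p=cv2.undistortPoints(np.array([[uv]],float),c["mtx"],np.array(c["D"],float))[0,0]
    V=np.array(c["view"]);R=V[:3,:3];t=V[:3,3]
    return -R.T@t, R.T@np.array([p[0],p[1],1.])
def onz(c,uv,z):
    o,d=ray(c,uv); return o+d*(z-o[2])/d[2]
def proj(c,P):
    V=np.array(c["view"]); r,_=cv2.Rodrigues(V[:3,:3])
    return cv2.projectPoints(np.array(P,float).reshape(-1,1,3),r,V[:3,3],c["mtx"],np.array(c["D"],float))[0][:,0]
E
python3 - <<'E'
from h import *
s=monitor.read_state();print({k:np.round(v,3) for k,v in s.items()})
ims=[]
for n in("top","scene"):
    c=imaging.camera(n);ims.append(c["img"])
    print(n,"cam at",ray(c,(256,192))[0].round())
    for t in("pressure_unit","dial","dial_top","dial_pointer","tab_a","rider","rider_mark","press"):
        for r in find_in(c,t)[:3]: print(t,round(r["p"],2),np.round(r["rect"],1),onz(c,r["rect"][:2],225).round())
    cv2.imwrite(f"pics/{n}0.png",cv2.cvtColor(cv2.resize(c["img"],(768,576)),cv2.COLOR_RGB2BGR))
E
```

```text
{'clock': np.float64(0.0), 'joints': array([-1.278,  0.3  ,  1.522, -0.   ,  1.321, -0.067]), 'qd': array([-0.001,  0.   , -0.001,  0.001, -0.001, -0.001]), 'effort': array([-1.0000e-03, -5.3180e+01, -3.5273e+01,  7.1000e-02,  2.4000e-02,
       -0.0000e+00]), 'eef_pos': array([ 193.562, -514.55 ,  223.887]), 'eef_rot': array([-3.14, -0.  ,  0.36]), 'wrist_force': array([ 0.182, -0.851, -0.618]), 'moment': array([-0.001, -0.02 ,  0.028]), 'finger_force': np.float64(0.0), 'finger_gap': np.float64(93.686)}
top cam at [ 489. -127.  973.]
pressure_unit 0.88 [134.7 177.9  54.2  52. ] [552.  85. 225.]
dial 0.63 [132.4 175.5  40.   39.2] [556.  89. 225.]
dial_top 0.86 [133.8 176.9  39.1  43.1] [554.  87. 225.]
dial_top 0.28 [137.3 178.2  51.6  54.5] [551.  80. 225.]
dial_pointer 0.9 [134.7 179.   40.   43.2] [550.  85. 225.]
tab_a 0.44 [144.8 172.9   9.7   5.1] [561.  66. 225.]
rider 0.59 [111.6 162.7  10.2   7. ] [580. 130. 225.]
rider_mark 0.66 [136.9 176.2  52.9  50.7] [555.  81. 225.]
rider_mark 0.54 [114.3 159.9   7.4   4.5] [586. 125. 225.]
rider_mark 0.48 [134.  177.6  43.   40.9] [552.  86. 225.]
press 0.61 [131.1 170.9 262.2 157.9] [565.  92. 225.]
scene cam at [1033. -477.  605.]
pressure_unit 0.7 [339.6 161.8  43.5  38.7] [564.  88. 225.]
dial 0.88 [337.6 157.6  32.5  27.7] [546.  99. 225.]
dial_top 0.58 [337.3 158.1  35.6  27.1] [548.  97. 225.]
dial_pointer 0.75 [337.9 156.2  30.1  27.3] [542. 105. 225.]
tab_a 0.65 [159.1 272.4  34.9  53.5] [ 661. -385.  225.]
rider 0.43 [3.579e+02 1.629e+02 3.700e+00 1.000e-01] [590. 121. 225.]
press 0.71 [347.5 187.6 231.8 190.5] [650.  21. 225.]
```

```bash
python3 - <<'E'
import cv2,numpy as np
a=cv2.imread("pics/top0.png"); b=cv2.imread("pics/scene0.png")
def cr(im,c,r,w): 
    return cv2.resize(im[int((r-w)*1.5):int((r+w)*1.5),int((c-w)*1.5):int((c+w)*1.5)],(400,400),interpolation=cv2.INTER_CUBIC)
cv2.imwrite("pics/crop0.png",np.hstack([cr(a,134,177,40),cr(b,339,160,32)]))
cv2.imwrite("pics/both0.png",np.hstack([cv2.resize(a,(400,300)),cv2.resize(b,(400,300))]))
E
```

```text
(no output)
```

View pics/crop0.png

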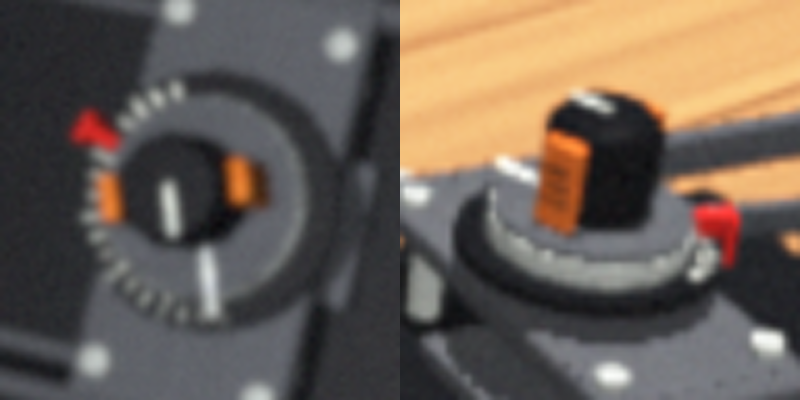

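View pics/both0.png

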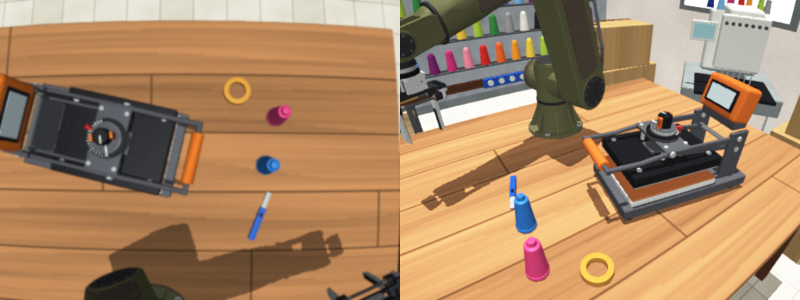

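The crops show the dial with its pointer at about 6 o'clock in the top view and the rider at about 10 o'clock, so the turn is clockwise by roughly 120-130°. I'll measure it precisely.

```bash
cat >> h.py <<'E'
def seg(c,ctr,col,rad=45):
    h=cv2.cvtColor(c["img"],cv2.COLOR_RGB2HSV).astype(int);H,S,V=h[...,0],h[...,1],h[...,2]
    m={"red":((H<5)|(H>172))&(S>150)&(V>110),"orange":(H>=8)&(H<18)&(S>150)&(V>130),"white":(S<40)&(V>170)}[col]
    yy,xx=np.mgrid[:384,:512]; m&=np.hypot(xx-ctr[0],yy-ctr[1])<rad
    n,l,st,ce=cv2.connectedComponentsWithStats(m.astype(np.uint8))
    return [(st[i,4],ce[i],np.argwhere(l==i)[:,::-1]) for i in sorted(range(1,n),key=lambda i:-st[i,4])[:8]]
E
python3 - <<'E'
from h import *
for n,ctr in(("top",(134.5,177.5)),("scene",(339,160))):
    c=imaging.camera(n)
    for t in("pressure_unit","dial"):
        for r in trace(c,t)[:1]:
            m=r["region"].astype(np.uint8); k=max(cv2.findContours(m,0,1)[0],key=cv2.contourArea)[:,0]
            z=212 if t[0]=="p" else 225
            P=np.array([onz(c,p,z)[:2] for p in k],np.float32)
            (e,ax,a)=cv2.fitEllipse(P); print(n,t,r["p"],np.round(r["rect"]),"ell",np.round(e,1),np.round(ax,1))
    for col in("red","orange","white"):
        for a,ce,px in seg(c,ctr,col,32): 
            if a>3: print(n,col,a,ce.round(1),onz(c,ce,225 if col!="orange" else 255).round(1)[:2],"top264",onz(c,ce,264).round(1)[:2], "ext",px.min(0),px.max(0))
E
```

```text
top pressure_unit 0.93 [136. 177.  53.  54.] ell [556.6  88.1] [ 95.3 100.8]
top dial 0.62 [132. 178.  38.  41.] ell [555.7  87.5] [72.1 74.5]
top red 42 [112.3 162.4] [581.  128.5] top264 [576.2 115.2] ext [108 159] [117 165]
top orange 35 [141.4 172.2] [559.6  64.5] top264 [558.7  62.1] ext [139 168] [143 176]
top orange 30 [115.7 175.8] [553.  111.4] top264 [552.2 108.4] ext [114 172] [117 180]
top white 28 [135.1 192.2] [525.2  83.7] top264 [523.3  72.7] ext [134 187] [136 198]
top white 16 [127.5 178. ] [551.6  98.7] top264 [548.4  86.9] ext [127 174] [128 182]
scene pressure_unit 0.77 [339. 163.  46.  37.] ell [542.7 106.2] [ 96.9 182.1]
scene dial 0.63 [337. 157.  37.  28.] ell [540.8 105.7] [ 69.1 150.1]
scene red 42 [357.4 163.9] [592.7 115.8] top264 [637.9  54.9] ext [354 161] [360 169]
scene orange 94 [332.1 156.4] [574.2  47.3] top264 [586.   33.9] ext [328 149] [336 164]
scene orange 7 [347.1 145.4] [553.7 116.8] top264 [566.  101.5] ext [346 144] [348 147]
scene white 19 [340.2 187.5] [642.    8.7] top264 [682.1 -41.2] ext [338 186] [343 189]
scene white 15 [325.1 155. ] [520.9  83.1] top264 [573.4  25.6] ext [322 153] [328 157]
scene white 11 [309.1 158.7] [514.6  38.1] top264 [567.8 -14.8] ext [308 157] [311 160]
scene white 7 [336.9 143.7] [491.8 152.4] top264 [547.3  87.8] ext [335 143] [339 145]
scene white 4 [355.2 168.8] [605.5  94.5] top264 [649.3  35.8] ext [354 168] [356 169]
```

```bash
python3 -c "
import numpy as np
p=np.array([193.6,-514.8]);y=.36
d=np.array([556,88])-p
print(d@[np.cos(y),np.sin(y)],d@[np.sin(y),-np.cos(y)],np.degrees(y)-188)"
```

```text
551.5199167191078 -436.49442317416646 -167.37351937529036
```

Call:
arm_command([
  [1,0,0,-50,0],
  [1,0,0,-100,0],
], force=25)

```text
clock: 1.45
eef_pos: [193.5, -514.5, 325.6]
eef_rot: [-3.141, -0.0, 0.36]
wrist_force: [-0.2, 0.0, 0.2]
finger_gap: 93.8
finger_force: 0.0
```

Call:
arm_command([
  [1,31,-24,0,-9],
  [1,61,-48,0,-19],
  [1,92,-73,0,-28],
  [1,123,-97,0,-37],
  [1,153,-121,0,-46],
  [1,184,-145,0,-56],
  [1,214,-170,0,-65],
  [1,245,-194,0,-74],
  [1,276,-218,0,-84],
  [1,306,-242,0,-93],
  [1,337,-267,0,-102],
  [1,368,-291,0,-112],
  [1,398,-315,0,-121],
  [1,429,-340,0,-130],
  [1,460,-364,0,-139],
  [1,490,-388,0,-149],
  [1,521,-412,0,-158],
  [1,551.5,-436.5,0,-167.4],
  [1,551.5,-436.5,0,-167.4],
  [1,551.5,-436.5,0,-167.4],
])

```text
clock: 3.95
eef_pos: [555.9, 87.6, 324.4]
eef_rot: [-3.141, -0.0, -3.003]
wrist_force: [-0.5, -0.6, -0.1]
finger_gap: 93.7
finger_force: 0.0
```

```bash
python3 - <<'E'
from h import *
s=monitor.read_state();print(s["clock"],s["joints"].round(3) if hasattr(s["joints"],"round") else s["joints"],s["eef_pos"],s["eef_rot"])
a=imaging.camera("scene")["img"];b=imaging.camera("top")["img"]
cv2.imwrite("pics/v1.png",cv2.cvtColor(np.hstack([cv2.resize(a[60:220,240:440],(400,320)),cv2.resize(b[97:257,34:234],(400,320))]),cv2.COLOR_RGB2BGR))
E
```

```text
3.95 [ 0.091  0.276  1.323 -0.     1.543 -1.618] [555.93070109  87.57820321 324.37169258] [-3.14146937e+00 -2.69767397e-04 -3.00335592e+00]
```

View pics/v1.png

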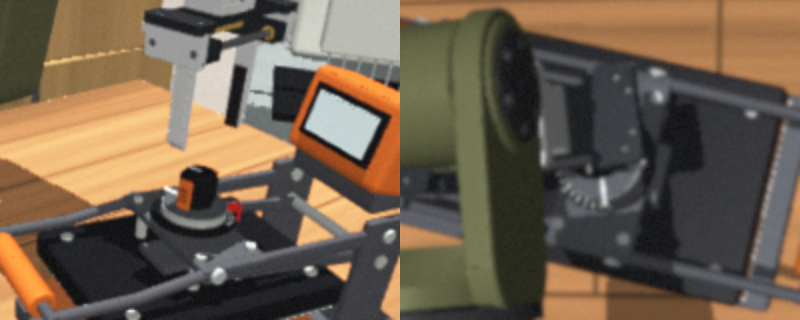

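The picture shows the gripper straight above the dial, with its fingers straddling the tab line (scene crop: fingers at columns 185-240, dial at 197). Next I descend and close on the tabs.

Call:
arm_command([
  [1,0,0,35,0],
  [1,0,0,60,0],
  [1,0,0,73,0],
  [1,0,0,73,0],
])

```text
clock: 4.55
eef_pos: [556.0, 87.5, 251.4]
eef_rot: [3.142, -0.0, -3.003]
wrist_force: [-0.2, 0.2, 0.8]
finger_gap: 94.1
finger_force: 0.0
```

Call:
arm_command([
  [0.6,0,0,0,0],
  [0.6,0,0,0,0],
  [0.3,0,0,0,0],
  [0.3,0,0,0,0],
  [0.3,0,0,0,0],
  [0.3,0,0,0,0],
], force=30)

```text
clock: 5.3
eef_pos: [556.3, 87.8, 252.0]
eef_rot: [-3.141, 0.001, -3.002]
wrist_force: [-2.8, -1.4, 1.3]
finger_gap: 40.0
finger_force: 30.1
```

```bash
python3 - <<'E'
from h import *
s=monitor.read_state();print({k:np.round(v,3) for k,v in s.items()})
a=imaging.camera("scene")["img"]
cv2.imwrite("pics/v2.png",cv2.cvtColor(cv2.resize(a[110:190,290:390],(750,600),interpolation=2),cv2.COLOR_RGB2BGR))
E
```

```text
{'clock': np.float64(5.3), 'joints': array([ 0.092,  0.309,  1.444, -0.   ,  1.387, -1.619]), 'qd': array([-0.001, -0.001, -0.   ,  0.002,  0.005, -0.003]), 'effort': array([ 7.8300e-01, -5.0380e+01, -3.3908e+01,  3.3000e-01, -7.1300e-01,
       -3.4000e-02]), 'eef_pos': array([556.301,  87.762, 252.05 ]), 'eef_rot': array([-3.141e+00,  1.000e-03, -3.002e+00]), 'wrist_force': array([-2.846, -1.351,  1.266]), 'moment': array([-0.038,  0.406, -0.116]), 'finger_force': np.float64(30.07), 'finger_gap': np.float64(39.977)}
```

View pics/v2.png

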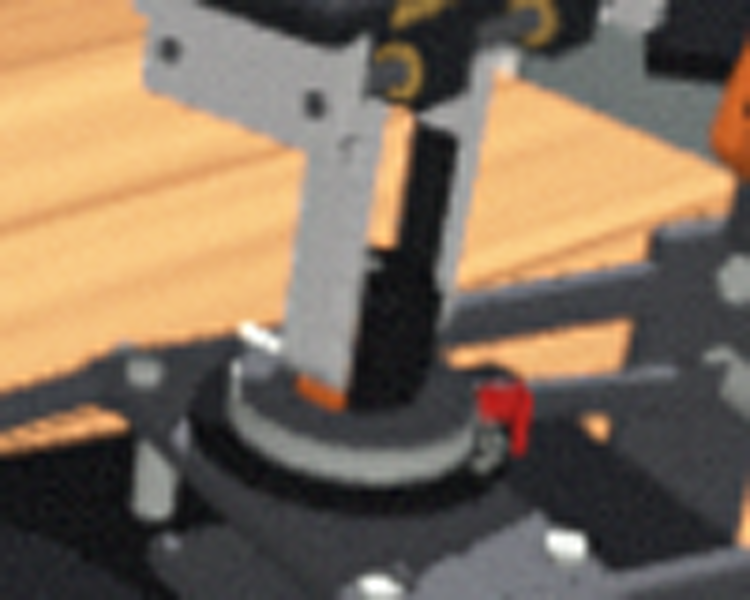

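The fingers hold both tabs at a gap of about 40 mm, so they are at their stops, and the rider is clear at (505, 400). Now I turn the dial clockwise.

Call:
arm_command([
  [0.3,0,0,0,3],
  [0.3,0,0,0,8],
  [0.3,0,0,0,14],
  [0.3,0,0,0,20],
  [0.3,0,0,0,26],
  [0.3,0,0,0,32],
  [0.3,0,0,0,38],
  [0.3,0,0,0,44],
  [0.3,0,0,0,50],
  [0.3,0,0,0,56],
  [0.3,0,0,0,62],
  [0.3,0,0,0,68],
  [0.3,0,0,0,74],
  [0.3,0,0,0,80],
  [0.3,0,0,0,86],
  [0.3,0,0,0,92],
  [0.3,0,0,0,98],
  [0.3,0,0,0,100],
  [0.3,0,0,0,100],
])

```text
clock: 7.72
eef_pos: [556.2, 87.7, 252.0]
eef_rot: [3.141, 0.0, 1.535]
wrist_force: [-2.7, -3.2, 5.3]
finger_gap: 40.3
finger_force: 30.1
```

```bash
python3 - <<'E'
from h import *
s=monitor.read_state();print({k:np.round(v,3) for k,v in s.items()})
a=imaging.camera("scene")["img"];b=imaging.camera("top")["img"]
cv2.imwrite("pics/v3.png",cv2.cvtColor(np.hstack([cv2.resize(a[120:190,300:380],(400,350),interpolation=2),cv2.resize(b[142:212,94:174],(400,350),interpolation=2)]),cv2.COLOR_RGB2BGR))
E
```

```text
{'clock': np.float64(7.725), 'joints': array([ 9.200e-02,  3.090e-01,  1.444e+00, -1.000e-03,  1.387e+00,
        1.270e-01]), 'qd': array([ 0.   , -0.002,  0.002, -0.001, -0.   , -0.015]), 'effort': array([  1.354, -51.104, -34.495,   0.672,  -0.669,   0.252]), 'eef_pos': array([556.158,  87.673, 251.995]), 'eef_rot': array([3.141, 0.   , 1.535]), 'wrist_force': array([-2.704, -3.164,  5.333]), 'moment': array([-0.47 ,  0.368, -0.081]), 'finger_force': np.float64(30.083), 'finger_gap': np.float64(40.342)}
```

View pics/v3.png

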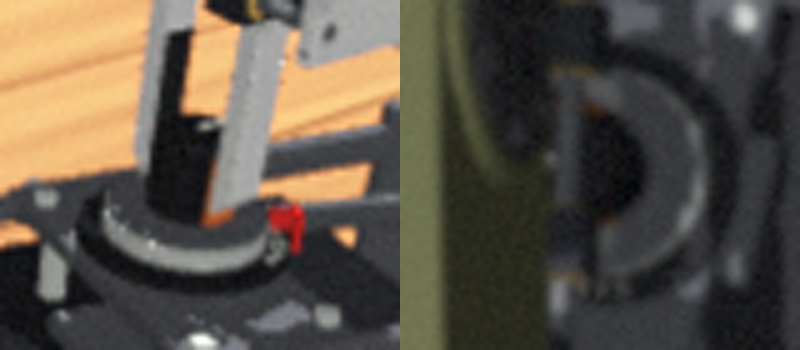

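The tabs turn with the fingers and the rider is untouched at (290, 225) in the left crop. I'll turn on to about 130°, then ease the grip to feel for a notch.

Call:
arm_command([
  [0.3,0,0,0,5],
  [0.3,0,0,0,10],
  [0.3,0,0,0,15],
  [0.3,0,0,0,20],
  [0.3,0,0,0,25],
  [0.3,0,0,0,29],
  [0.3,0,0,0,30],
  [0.3,0,0,0,30],
])

```text
clock: 8.82
eef_pos: [556.1, 87.7, 252.0]
eef_rot: [3.141, 0.0, 1.012]
wrist_force: [-3.2, -3.5, 6.5]
finger_gap: 39.6
finger_force: 30.1
```

Call:
arm_command([
  [0.53,0,0,0,0],
  [0.53,0,0,0,0],
  [0.53,0,0,0,0],
  [0.53,0,0,0,0],
])

```text
clock: 9.32
eef_pos: [556.1, 88.1, 251.3]
eef_rot: [-3.141, 0.0, 1.013]
wrist_force: [0.2, -0.4, 0.1]
finger_gap: 49.9
finger_force: 0.0
```

```bash
python3 - <<'E'
from h import *
c=imaging.camera("scene")
A=np.array([556,88.])
def P(ang,r,z): a=np.radians(ang);return [A[0]+r*np.cos(a),A[1]+r*np.sin(a),z]
for a in(48,53,58,63,68): print(a,"ptr",proj(c,[P(a,45,226),P(a,30,226)]).round(1).tolist(),"rider45",proj(c,P(a,45,222)).round(1).tolist(),"lip56",proj(c,P(a,56,222)).round(1).tolist())
for col in("red","white"):
    for a,ce,px in seg(c,(350,160),col,22):
        if a>2: print(col,a,ce.round(1),px.min(0),px.max(0))
cv2.imwrite("pics/v4.png",cv2.cvtColor(cv2.resize(c["img"][140:180,325:375],(750,600),interpolation=2),cv2.COLOR_RGB2BGR))
E
```

```text
48 ptr [[356.9, 161.7], [350.4, 161.2]] rider45 [[356.6, 163.3]] lip56 [[361.4, 163.7]]
53 ptr [[356.7, 160.9], [350.2, 160.6]] rider45 [[356.4, 162.4]] lip56 [[361.1, 162.6]]
58 ptr [[356.3, 160.1], [350.0, 160.1]] rider45 [[356.0, 161.6]] lip56 [[360.5, 161.6]]
63 ptr [[355.7, 159.3], [349.6, 159.6]] rider45 [[355.4, 160.8]] lip56 [[359.8, 160.6]]
68 ptr [[355.0, 158.5], [349.2, 159.0]] rider45 [[354.7, 160.0]] lip56 [[359.0, 159.6]]
red 36 [357.7 164.4] [354 161] [360 169]
white 165 [344.5 150. ] [339 139] [350 161]
white 5 [354. 161.] [352 161] [356 161]
```

View pics/v4.png

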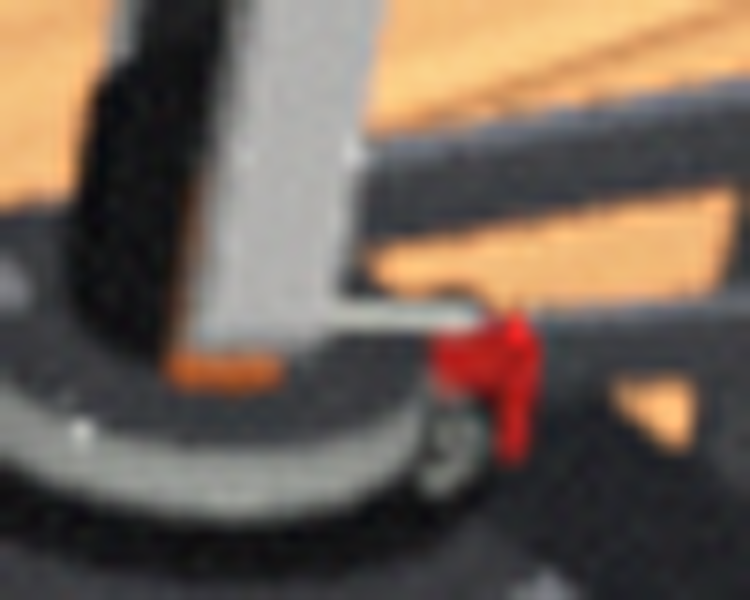

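The pointer (tip about pixel 356, 161) stands right behind the rider. The tabs hang between notches: zero force at 50 mm. I'll feel for a notch with a light grip that lets the tabs snap out.

Call:
arm_command([
  [0.3,0,0,0,0],
  [0.3,0,0,0,0],
  [0.3,0,0,0,0],
  [0.3,0,0,0,1],
  [0.3,0,0,0,2],
  [0.3,0,0,0,3],
  [0.3,0,0,0,4],
  [0.3,0,0,0,5],
  [0.3,0,0,0,5],
], force=6)

```text
clock: 10.5
eef_pos: [556.2, 87.9, 251.4]
eef_rot: [-3.142, -0.0, 0.925]
wrist_force: [2.3, -0.8, -1.6]
finger_gap: 46.9
finger_force: 6.0
```

Gap 46.9 mm, so the tabs are still hanging. I'll continue clockwise.

Call:
arm_command([
  [0.3,0,0,0,1],
  [0.3,0,0,0,2],
  [0.3,0,0,0,3],
  [0.3,0,0,0,4],
  [0.3,0,0,0,4],
])

```text
clock: 11.12
eef_pos: [556.1, 88.0, 251.4]
eef_rot: [-3.141, 0.0, 0.855]
wrist_force: [0.9, 0.6, -2.4]
finger_gap: 50.5
finger_force: 6.0
```

It snapped out at a gap of 50.5 mm, which is the spring balance at 6 N. I'll open, withdraw upward and move aside to look.

Call:
arm_command([
  [1,0,0,0,0],
  [1,0,0,0,0],
  [1,0,0,0,0],
  [1,0,0,0,0],
  [1,0,0,-30,0],
  [1,0,0,-60,0],
  [1,0,0,-90,0],
  [1,0,0,-90,0],
])

```text
clock: 12.12
eef_pos: [556.6, 88.0, 343.4]
eef_rot: [3.139, -0.003, 0.856]
wrist_force: [-0.1, -0.6, -0.2]
finger_gap: 93.6
finger_force: 0.0
```

Call:
arm_command([
  [1,-20,40,0,0],
  [1,-40,80,0,0],
  [1,-60,120,0,0],
  [1,-80,160,0,0],
  [1,-100,200,0,0],
  [1,-120,240,0,0],
  [1,-120,280,0,0],
  [1,-120,280,0,0],
])

```text
clock: 13.12
eef_pos: [689.6, -188.1, 337.1]
eef_rot: [-3.137, 0.002, 0.854]
wrist_force: [0.5, 0.8, -0.5]
finger_gap: 93.8
finger_force: 0.0
```

```bash
python3 - <<'E'
from h import *
s=monitor.read_state();print(s["clock"],np.round(s["eef_pos"]))
c=imaging.camera("top");d=imaging.camera("scene")
A=np.array([556,88.])
for col,z in(("red",222),("white",226),("white",264),("orange",255)):
    for a,ce,px in seg(c,(134.5,177.5),col,32):
        if a>2:
            q=onz(c,ce,z)[:2]-A; print(col,z,a,ce.round(1),"r",np.hypot(*q).round(1),"yaw",np.degrees(np.arctan2(q[1],q[0])).round(1),px.min(0),px.max(0))
cv2.imwrite("pics/v5.png",cv2.cvtColor(np.hstack([cv2.resize(c["img"][147:207,104:164],(400,400),interpolation=2),cv2.resize(d["img"][130:190,310:370],(400,400),interpolation=2)]),cv2.COLOR_RGB2BGR))
E
```

```text
13.125 [ 690. -188.  337.]
red 222 42 [111.8 162.4] r 49.5 yaw 59.3 [108 159] [116 165]
white 226 19 [118.8 162.4] r 37.0 yaw 48.1 [116 160] [121 165]
white 226 18 [123.6 170.6] r 20.4 yaw 62.4 [120 168] [127 174]
white 226 3 [125. 156.] r 40.1 yaw 23.5 [125 155] [125 157]
white 226 3 [121.7 158.3] r 39.3 yaw 34.5 [121 158] [122 159]
white 264 19 [118.8 162.4] r 25.2 yaw 37.1 [116 160] [121 165]
white 264 18 [123.6 170.6] r 8.3 yaw 48.0 [120 168] [127 174]
white 264 3 [125. 156.] r 31.8 yaw 7.7 [125 155] [125 157]
white 264 3 [121.7 158.3] r 29.2 yaw 20.5 [121 158] [122 159]
orange 255 35 [137.5 164.2] r 24.2 yaw -42.1 [134 161] [141 167]
orange 255 30 [119.9 183.9] r 23.3 yaw 138.7 [116 181] [123 187]
```

View pics/v5.png

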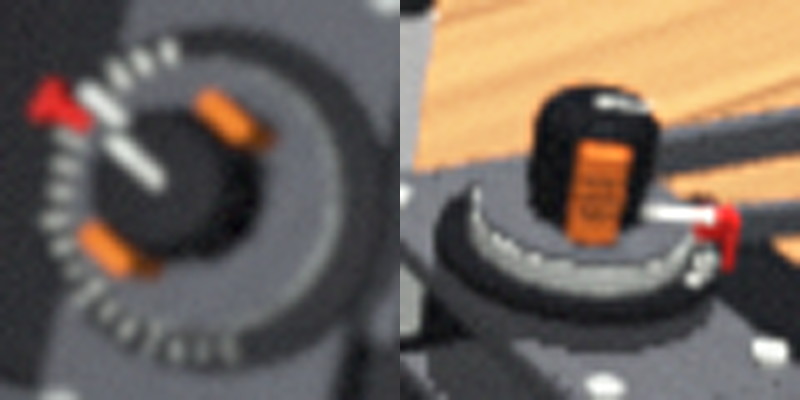

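The pointer is at about 48° yaw and the rider at about 59.5°, an offset of 11-12°. The tabs are out, but the other notch may be nearer. There is plenty of time, so I'll probe the anticlockwise one.

Call:
arm_command([
  [1,20,-40,0,0],
  [1,40,-80,0,0],
  [1,60,-120,0,0],
  [1,80,-160,0,0],
  [1,100,-210,0,0],
  [1,120,-250,0,0],
  [1,120,-280,0,0],
  [1,120,-280,0,0],
  [1,120,-280,40,0],
  [1,120,-280,75,0],
  [1,120,-280,90,0],
  [1,120,-280,90,0],
])

```text
clock: 14.72
eef_pos: [556.1, 87.7, 251.4]
eef_rot: [-3.141, 0.0, 0.855]
wrist_force: [0.0, 0.8, 0.1]
finger_gap: 94.1
finger_force: 0.0
```

Call:
arm_command([
  [0.3,0,0,0,0],
  [0.3,0,0,0,0],
  [0.3,0,0,0,0],
  [0.3,0,0,0,0],
  [0.3,0,0,0,0],
  [0.3,0,0,0,-3],
  [0.3,0,0,0,-6],
  [0.3,0,0,0,-9],
  [0.3,0,0,0,-12],
  [0.3,0,0,0,-12],
], force=30)

```text
clock: 15.98
eef_pos: [556.3, 87.9, 252.0]
eef_rot: [3.141, -0.0, 1.065]
wrist_force: [-1.4, -0.0, 5.2]
finger_gap: 39.7
finger_force: 30.1
```

Call:
arm_command([
  [0.3,0,0,0,0],
  [0.3,0,0,0,0],
  [0.3,0,0,0,-1],
  [0.3,0,0,0,-2],
  [0.3,0,0,0,-3],
  [0.3,0,0,0,-4],
  [0.3,0,0,0,-4],
], force=6)

```text
clock: 16.85
eef_pos: [556.3, 88.0, 251.8]
eef_rot: [3.141, -0.0, 1.134]
wrist_force: [-0.8, 0.5, 5.7]
finger_gap: 47.0
finger_force: 6.0
```

Call:
arm_command([
  [0.3,0,0,0,-1],
  [0.3,0,0,0,-2],
  [0.3,0,0,0,-3],
  [0.3,0,0,0,-4],
  [0.3,0,0,0,-4],
])

```text
clock: 17.48
eef_pos: [556.3, 87.9, 251.8]
eef_rot: [3.141, -0.0, 1.204]
wrist_force: [-0.4, 0.1, 5.2]
finger_gap: 50.4
finger_force: 6.0
```

It snapped between 65° and 69°. I'll release and check.

Call:
arm_command([
  [1,0,0,0,0],
  [1,0,0,0,0],
  [1,0,0,0,0],
  [1,0,0,0,0],
  [1,0,0,-30,0],
  [1,0,0,-60,0],
  [1,0,0,-90,0],
  [1,0,0,-90,0],
])

```text
clock: 18.48
eef_pos: [556.6, 88.0, 343.4]
eef_rot: [3.138, -0.002, 1.205]
wrist_force: [0.4, 0.5, 0.1]
finger_gap: 93.8
finger_force: 0.0
```

Call:
arm_command([
  [1,-20,40,0,0],
  [1,-40,80,0,0],
  [1,-60,120,0,0],
  [1,-80,160,0,0],
  [1,-80,200,0,0],
  [1,-80,240,0,0],
  [1,-80,280,0,0],
  [1,-80,280,0,0],
])

```text
clock: 19.48
eef_pos: [778.8, -86.8, 326.6]
eef_rot: [-3.136, 0.001, 1.204]
wrist_force: [0.0, -0.4, -1.1]
finger_gap: 93.6
finger_force: 0.0
```

```bash
python3 - <<'E'
from h import *
s=monitor.read_state();print(s["clock"],np.round(s["eef_pos"]))
c=imaging.camera("top");d=imaging.camera("scene")
A=np.array([556,88.])
for col,z in(("red",222),("white",226),("white",264),("orange",255)):
    for a,ce,px in seg(c,(134.5,177.5),col,32):
        if a>5:
            q=onz(c,ce,z)[:2]-A; print(col,z,a,ce.round(1),"r",np.hypot(*q).round(1),"yaw",np.degrees(np.arctan2(q[1],q[0])).round(1))
cv2.imwrite("pics/v6.png",cv2.cvtColor(np.hstack([cv2.resize(c["img"][147:207,104:164],(400,400),interpolation=2),cv2.resize(d["img"][130:190,310:370],(400,400),interpolation=2)]),cv2.COLOR_RGB2BGR))
E
```

```text
19.475 [779. -87. 327.]
red 222 35 [111.7 162. ] r 50.1 yaw 58.6
```

View pics/v6.png

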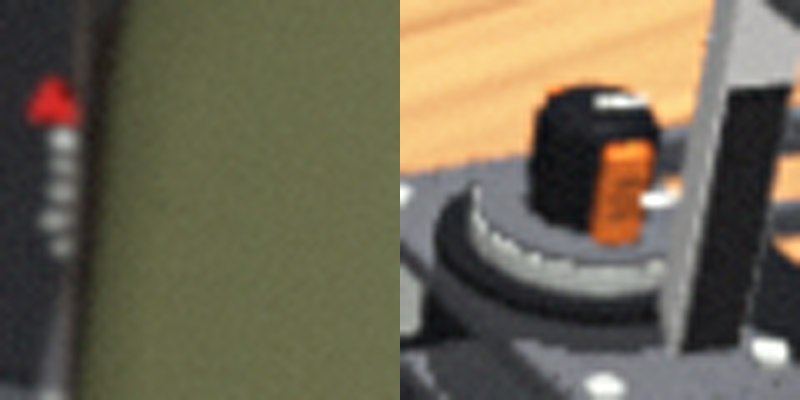

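The arm hides the dial in this view, so I'll shift towards -x, -y.

Call:
arm_command([
  [1,-35,-12,0,0],
  [1,-70,-24,0,0],
  [1,-105,-36,0,0],
  [1,-130,-48,0,0],
  [1,-130,-48,0,0],
])

```text
clock: 20.2
eef_pos: [685.6, -190.8, 339.6]
eef_rot: [3.128, -0.002, 1.203]
wrist_force: [0.7, 0.3, 0.2]
finger_gap: 94.0
finger_force: 0.0
```

```bash
python3 - <<'E'
from h import *
s=monitor.read_state();print(s["clock"],np.round(s["eef_pos"]))
c=imaging.camera("top");d=imaging.camera("scene")
A=np.array([556,88.])
for col,z in(("red",222),("white",226),("white",264),("orange",255)):
    for a,ce,px in seg(c,(134.5,177.5),col,32):
        if a>5:
            q=onz(c,ce,z)[:2]-A; print(col,z,a,ce.round(1),"r",np.hypot(*q).round(1),"yaw",np.degrees(np.arctan2(q[1],q[0])).round(1))
cv2.imwrite("pics/v7.png",cv2.cvtColor(np.hstack([cv2.resize(c["img"][147:207,104:164],(400,400),interpolation=2),cv2.resize(d["img"][130:190,310:370],(400,400),interpolation=2)]),cv2.COLOR_RGB2BGR))
E
```

```text
20.2 [ 686. -191.  340.]
red 222 43 [112.3 162.4] r 48.7 yaw 58.6
white 226 22 [122.9 171.9] r 20.5 yaw 70.3
white 226 13 [115. 168.] r 37.5 yaw 67.6
white 264 22 [122.9 171.9] r 8.1 yaw 66.9
white 264 13 [115. 168.] r 24.2 yaw 65.2
orange 255 34 [124.  186.4] r 23.2 yaw 160.7
orange 255 32 [133.7 162. ] r 23.7 yaw -22.5
```

View pics/v7.png

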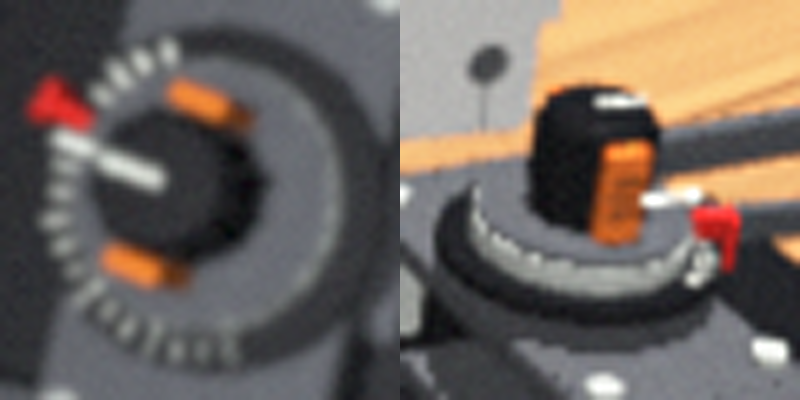

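The dial is latched. The pointer is at about 68.5° and the rider at about 59°, so the tip is roughly 8 mm from the mark. The rider is unmoved and the tabs are out at the same spacing as at the start. Time to hand in.

```bash
python3 -c "
from cell import job
print(job.sign_off())"
```

```text
the job is handed in; nothing more can be done
None
```

I handed the job in with the dial clicked into a notch about 9.5° (8 mm) short of the rider, inside the 10.5 mm limit; both tabs are out, the hand is clear and the rider hasn't moved. The next notch clockwise measured about 11° past the rider, so this one is nearest by only a degree or two, close to the measuring error, and the hand-in returned no verdict.

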